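# Clear a core slab and probe its marked spots

### The arm

A 6-joint arm with a two-finger parallel gripper is mounted at the origin on the work surface. World frame = base frame: x ahead of the robot, y to its left, z up, the work surface at z = 0. Lengths are in mm, angles in rad, forces in N, time in s.
With the tool pointing down it reaches from about 325 to 875 mm from the base axis. Payload 4.4 kg.
Tool frame: the origin (TCP) lies between the finger pads, 19 mm behind the fingertips; this is the grasp point; z points along the fingers, y is the line along which they close (so a half turn about z gives the same grasp; the last joint's range is limited). The gripper opens to 85 mm and grips with 20 to 120 N. Pads are 22 mm wide; open, the fingers measure 114 mm over their backs; the gripper's body (76 mm by 85 mm) begins 54 mm behind the grasp point. The pads swing forward as they close: fully open they stand 13 mm farther back than shut.
Start: joints at [-1.48, 0.207, 1.542, -0, 1.393, -0.15], TCP at [137.671, -558.278, 249.982] pointing down, gripper open.
Joint ranges: [-2.73, 2.73], [-0.86, 2.22], [0.23, 2.46], [-1.11, 4.25], [0.08, 2.63], [-2.82, 2.82]. Speed limits (rad/s): [2.79, 2.79, 3.14, 3.14, 3.14, 3.14].

### API

Orientations are given as a 3x3 rotation matrix whose columns are the frame's x, y, z axes.
In Python, from plant import ctrl, sensors, optics gives the robot as it stands. Calls block until the motion is done:
- ctrl.move_ptp(position, orientation): joint-space move of the TCP to a pose.
- ctrl.move_l(position, rot=None, vel=150, threshold=None): straight line of the TCP; rot=None keeps the orientation; vel is the mean speed in mm/s. With threshold (N) it stops when the force on the tool has changed by that much, and returns True; else False.
- ctrl.set_joints(angles): joint-space move.
- ctrl.gripper_to(opening, force=None): finger opening in mm; force is the grip in N (None keeps the last); returns when the fingers have stopped.
- ctrl.hold(seconds).
- ctrl.solve_ik(position, orientation): joint angles nearest the present ones, or None.
- sensors.read_state(): the state.
- optics.grab_frame(name): name is "scene" or "top"; returns (picture, depth): 480x640x3 uint8, red, green, blue; 480x640 float32, mm along the optical axis (not along the pixel's ray), 0 where there is no reading.
- optics.camera_params(name): a dict with "mtx" (3x3 intrinsics, pixels), "R" (3x3) and "t" (3): a world point X has camera coordinates R X + t. Camera axes: x right, y down, z forward; pixel columns grow to the right and rows downward; lengths in mm; the calibration is good to about 2 mm. A picture is of the moment at which its call begins. camera_params takes no time and is no camera call.
A pose or a line that the arm cannot do raises ctrl.MotionError and nothing moves.
- ctrl.finish_job(): hands the job in; it is judged then, once.
The state is a dict: "t": time; "q": joint angles; "qvel": joint speeds; "tau": joint torques, N m; "eef_pos": TCP position; "eef_rot": TCP orientation; "force": force on the tool from outside, world axes, zero at the start; "wrist_torque": the same for the moment, N m; "grip_width": finger opening in mm; "grasp_force": force on a finger pad.
Only numpy, scipy, OpenCV 4.12 (cv2) and the standard library are available. Lean on these libraries where they do the work, as an engineer would, in place of code of your own. Each camera call takes 0.05 s, during which the arm holds its last target. There are 200 camera calls.

### The job

Use the scraper block to sweep all the stone chips off the sandstone slab into the catch tray along its near side, without handling the chips with the fingers. Then take the spring probe and, upright, press its tip for about a second on each of the five white spots until the spring gives by about half its travel, one after another starting from the clamp end. Finish with the scraper standing upright at about the middle of its rubber mat and the probe seated upright in its dock; leave the other things on the bench alone.

Things in the scene. Friction and masses are not known exactly. Their poses are not given: they have to be found in the camera images.
- bench: fixed sandstone slab in an aluminium holder. Origin on the table under the slab's centre. Slab: x +-65, y +-135 mm, flat top at z = 40; end cheeks lower. Catch tray along its near (-x) side: inside x -161..-65, y +-141, floor z = 4, 4 mm walls with rim at z = 28. A dark steel clamp with a black knob at y = +145..+183 (below the slab's top) marks its clamp end; the -y end is bare
- mat: fixed black rubber parking mat, 120 mm (x) x 160 mm (y) x 3 mm; origin on the table at its centre, its top at z = 3 mm
- scraper: loose scraper block, 0.22 kg, standing upright. Origin at the centre of its underside. Black rubber foot 36 mm (x) x 100 mm (y), z = 0..10; aluminium body 30 x 100, z = 10..30; wooden grip 22 mm (x) x 44 mm (y), z = 30..75. Pinch the grip across x with the TCP at z about 55 mm
- dock: fixed grey square ring for the probe, 66 x 66 mm outside, 42 x 42 mm opening 33 mm deep, rim at z = 45 mm, on a 100 x 100 x 4 mm foot; origin on the table at its centre
- probe: loose upright spring probe, 0.18 kg. Origin: centre of the underside of its steel flange (56 mm across, z = 0..6). Black square grip 26 x 26 mm, z = 6..54 (pinch across x or y, TCP at z about 32), boss to z = 58. Below the flange a neck (16 mm across) to z = -9, then the brass spring tip (6 mm across) to z = -22. Docked: flange on the dock's rim, origin 45 mm above the table
- probe_tip (a point): lowest point of the probe's brass spring tip, 22 mm below the probe's origin on its axis when not pressed
- plunger (a joint): how far the spring tip is pushed into the probe: 0 free, 0.010 m fully in (0.9 to 3.9 N)
- mark1: flat round white spot, 16 mm across, with a small black dot at its centre, on the slab's top: number 1 counting from the clamp end (larger local y of the bench is nearer the clamp). Origin at its centre on the slab's top, 40 mm above the table
- mark2: flat round white spot, 16 mm across, with a small black dot at its centre, on the slab's top: number 2 counting from the clamp end (larger local y of the bench is nearer the clamp). Origin at its centre on the slab's top, 40 mm above the table
- mark3: flat round white spot, 16 mm across, with a small black dot at its centre, on the slab's top: number 3 counting from the clamp end (larger local y of the bench is nearer the clamp). Origin at its centre on the slab's top, 40 mm above the table
- mark4: flat round white spot, 16 mm across, with a small black dot at its centre, on the slab's top: number 4 counting from the clamp end (larger local y of the bench is nearer the clamp). Origin at its centre on the slab's top, 40 mm above the table
- mark5: flat round white spot, 16 mm across, with a small black dot at its centre, on the slab's top: number 5 counting from the clamp end (larger local y of the bench is nearer the clamp). Origin at its centre on the slab's top, 40 mm above the table
- chip1: loose brown stone chip, about 20x16x14 mm, 11 g, lying on the slab at the start; may be absent. Origin at its centre
- chip2: loose brown stone chip, about 18x18x15 mm, 11 g, lying on the slab at the start; may be absent. Origin at its centre
- chip3: loose brown stone chip, about 22x15x14 mm, 11 g, lying on the slab at the start; may be absent. Origin at its centre
- chip4: loose brown stone chip, about 17x16x16 mm, 11 g, lying on the slab at the start; may be absent. Origin at its centre
- chip5: loose brown stone chip, about 19x17x13 mm, 11 g, lying on the slab at the start; may be absent. Origin at its centre
- jar: bystander to leave alone: small amber jar, 36 mm across, 50 mm tall; origin at the centre of its underside
- cup: bystander to leave alone: clear plastic cup, 64 mm across, 70 mm tall; origin at the centre of its underside
- dish: bystander to leave alone: shallow glass dish, 80 mm across; origin at the centre of its underside
- mouse: bystander to leave alone: black computer mouse, 100 x 58 x 30 mm; origin at the centre of its underside
Not all that is in view belongs to the job. Leave any purple or red look-alike of the probe alone.

How it is judged:
By the outcome, as a careful person would: the job done as asked, in the order asked, and still so for the second after the job is handed in, with the robot touching nothing.
Of chip1, chip2, chip3, chip4, chip5 only 3 to 5 are there at a start; the rules pass over those that are not, and their reading is None.
At some moment in a run one of scraper may be knocked a few centimetres aside while the robot is not near it.
Once in a run the grip may slacken for a moment while it holds something.
It also fails if it takes over 200 s, if anything falls off the work surface, if the arm or the gripper's body presses on something with over 40 N, if the wrist force passes 120 N, or if a joint passes its speed limit or range.

## Working session

There is one attempt and no reset: what is moved stays moved. The work goes in short steps, each a Python script; the robot and the scene stay as the last script left them, time stands still between calls to the robot, and variables do not carry over. Pictures are saved under pics/ and viewed, at most 14 in all, crops included, and the job is handed in when it is done.

```bash
ls; mkdir -p pics
python3 - <<'E'
from plant import ctrl,sensors,optics
import cv2,numpy as np
for n in("scene","top"):
    p,d=optics.grab_frame(n); cv2.imwrite(f"pics/{n}0.png",p[:,:,::-1]); np.save(f"pics/{n}0.npy",d)
    c=optics.camera_params(n); print(n,c["mtx"].tolist(),np.round(c["R"],4).tolist(),c["t"], -c["R"].T@c["t"], (d>0).mean(), d.max())
s=sensors.read_state();print(s)
E
```

```text
pics
scene [[492.4587742246736, 0.0, 316.3255032757121], [0.0, 492.4587742246736, 245.63020578154175], [0.0, 0.0, 1.0]] [[-0.7164, 0.6976, 0.0124], [0.3865, 0.4115, -0.8254], [-0.5809, -0.5865, -0.5645]] [ 382.5084069  -131.55772377 1346.9894145 ] [1107.29875605  577.30705268  646.99816891] 0.9960481770833334 3981.4897
top [[443.9708512841924, 0.0, 328.3897344843861], [0.0, 443.9708512841924, 234.87993434630158], [0.0, 0.0, 1.0]] [[-0.0079, -0.9995, 0.029], [-0.998, 0.0061, -0.0635], [0.0633, -0.0295, -0.9976]] [-40.01362253 513.45402138 883.71402371] [456.16268204 -17.05515818 915.32034111] 0.9959765625 1774.5494
{'t': 0.1, 'q': array([-1.47950507e+00,  2.07346248e-01,  1.54281269e+00, -2.77603392e-05,
        1.39353481e+00, -1.50495445e-01]), 'qvel': array([ 2.86616174e-04, -1.71033368e-03, -3.32566092e-03, -3.88809164e-04,
       -6.85552429e-04,  1.33651009e-05]), 'tau': array([-1.03431594e-03, -3.84094512e+01, -2.92549807e+01, -1.96175893e-04,
        4.87566140e-03, -1.47711198e-06]), 'eef_pos': array([ 137.59989448, -557.61866858,  248.93458873]), 'eef_rot': array([[ 9.70910573e-01,  2.39442293e-01, -2.18756660e-04],
       [ 2.39442220e-01, -9.70908366e-01,  2.08985259e-03],
       [ 2.88006424e-04, -2.08143956e-03, -9.99997792e-01]]), 'force': array([-0.05202599, -0.80370244, -0.03181405]), 'wrist_torque': array([ 0.04379383,  0.01474808, -0.01003336]), 'grasp_force': 0.0, 'grip_width': 85.53427576453262}
```

View pics/scene0.png

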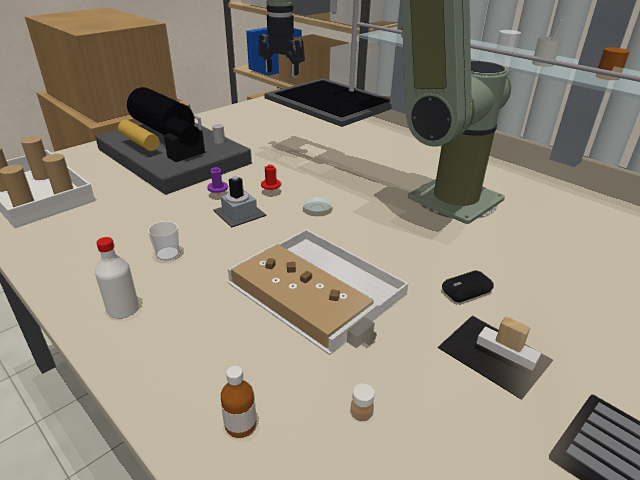

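View pics/top0.png

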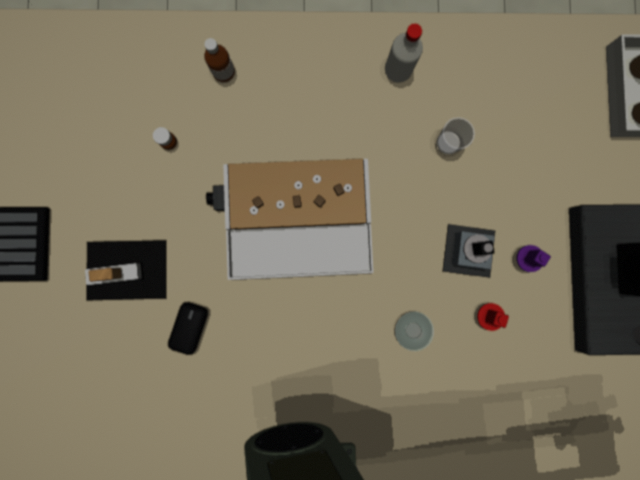

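Both pictures show four chips, at top pixels (258,202), (297,202), (320,201) and (339,190). The marks are at about (254,210), (280,204), (298,185), (317,179) and (348,188), with the clamp at left (+y). The scraper is on the mat at (113,273), the docked probe at (480,250), and the purple and red decoys at (531,258) and (492,317).

```bash
cat > h.py <<'E'
from plant import ctrl,sensors,optics
import cv2,numpy as np
def grab(n,save=None):
    p,d=optics.grab_frame(n)
    if save: cv2.imwrite(f"pics/{save}.png",p[:,:,::-1])
    return p,d
def plane(n,uv,z):
    c=optics.camera_params(n);uv=np.atleast_2d(np.float64(uv))
    r=np.c_[uv,np.ones(len(uv))]@np.linalg.inv(c["mtx"]).T@c["R"]
    o=-c["R"].T@c["t"]
    return o+r*((z-o[2])/r[:,2])[:,None]
def tri(uvt,uvs):
    P=[];
    for n in("top","scene"):
        c=optics.camera_params(n);P.append(c["mtx"]@np.c_[c["R"],c["t"]])
    X=cv2.triangulatePoints(P[0],P[1],np.float64(uvt).reshape(2,1),np.float64(uvs).reshape(2,1))[:,0]
    return X[:3]/X[3]
def proj(n,X):
    c=optics.camera_params(n);x=c["mtx"]@(c["R"]@np.float64(X)+c["t"]);return x[:2]/x[2]
def cloud(n,d):
    c=optics.camera_params(n);v,u=np.mgrid[:480,:640]
    k=np.stack([u,v,np.ones_like(u)],-1)@np.linalg.inv(c["mtx"]).T*d[...,None]
    return (k-c["t"])@c["R"]
def band(W,lo,hi,xy,r):
    m=(W[...,2]>lo)&(W[...,2]<hi)&(np.hypot(W[...,0]-xy[0],W[...,1]-xy[1])<r)
    return m
def rect(pts):
    (c,s,a)=cv2.minAreaRect(np.float32(pts[:,:2]));return np.round(c,1),np.round(s,1),round(a,1)
def down(yaw): # tool pointing down, closing line (tool y) at angle yaw from world x
    y=np.array([np.cos(yaw),np.sin(yaw),0]);z=np.array([0,0,-1.]);return np.c_[np.cross(y,z),y,z]
E
python3 - <<'E'
from h import *
for n in("scene","top"):
    p=cv2.imread(f"pics/{n}0.png");d=np.load(f"pics/{n}0.npy");W=cloud(n,d)
    hsv=cv2.cvtColor(p,cv2.COLOR_BGR2HSV)
    print(n,"table z",np.median(W[280:300,420:440,2]) if n=="top" else '')
    m=band(W,36,44,(510,50),190);print("slab",rect(W[m]),np.median(W[m][:,2]))
    m=band(W,46,62,(510,50),170);k,l,st,ce=cv2.connectedComponentsWithStats(m.astype(np.uint8))
    for i in range(1,k):
        if st[i,4]>5:print(" chip",np.round(np.median(W[l==i],0),1),st[i,4])
    m=band(W,68,82,plane("top",(103,274),70)[0],60);print("grip",m.sum(),rect(W[m]),np.median(W[m],0)) 
    m=band(W,24,34,plane("top",(113,274),30)[0],80);print("body",m.sum(),rect(W[m]),np.median(W[m],0)) 
    m=band(W,92,112,plane("top",(482,249),100)[0],40);print("probe",m.sum(),rect(W[m]),np.median(W[m],0),ce.shape) 
    m=band(W,42,52,plane("top",(475,251),45)[0],60);print("dockrim+flange",m.sum(),rect(W[m]),np.median(W[m],0)) 
    # marks
    mk=((hsv[...,1]<60)&(hsv[...,2]>150)&band(W,36,43,(520,50),170)).astype(np.uint8)
    k,l,st,ce=cv2.connectedComponentsWithStats(mk)
    for i in range(1,k):
        if 15<st[i,4]<200:print(" mark",st[i],ce[i].round(1),plane(n,ce[i],40)[0].round(1))
g=cv2.imread("pics/top0.png");a=cv2.resize(g[150:300,190:390],None,fx=4,fy=4,interpolation=2);cv2.imwrite("pics/c1.png",a)
b=cv2.resize(g[220:320,70:190],None,fx=4,fy=4,interpolation=2);c=cv2.resize(g[210:310,430:530],None,fx=4,fy=4,interpolation=2)[:,:320];cv2.imwrite("pics/c2.png",np.hstack([b,c]))
E
```

```text
scene table z 
slab (array([597.1,  16.9]), array([133.1, 272.6]), 2.1) 39.32778869281937
 chip [605.3 -62.3  52.3] 72
 chip [582.4 -24.1  53.4] 70
 chip [582.3  19.1  52.7] 78
 chip [581.5  95.8  51.7] 80
grip 331 (array([441.1, 380.3]), array([23.7, 44.2]), 7.8) [446.02703245 382.29302044  76.04315811]
body 677 (array([440.7, 380. ]), array([ 34.6, 101.1]), 7.3) [449.40371851 389.77348064  31.38070451]
probe 82 (array([ 486.2, -333.2]), array([22.2, 32.3]), 65.4) [ 489.41267113 -332.55691089   97.93855311] (5, 2)
dockrim+flange 275 (array([ 481.6, -336.8]), array([70.3, 67.5]), 80.9) [ 493.93163152 -322.04156114   46.12300425]
 mark [259 261   7   5  26] [262.  262.8] [608.8 -85.3  40. ]
 mark [272 278   8   5  32] [275.4 280. ] [625.6 -22.6  40. ]
 mark [289 283   8   6  35] [292.6 285.7] [613.   14.1  40. ]
 mark [316 283   8   6  37] [319.4 285.6] [574.8  49.8  40. ]
 mark [340 293   8   6  37] [343.1 295.6] [563.1 102.3  40. ]
top table z -0.8108003849753309
slab (array([596.7,  19. ]), array([130.4, 287.4]), 2.2) 39.322351397920954
 chip [601.2 -63.9  52.9] 84
 chip [579.   18.3  53.1] 88
 chip [579.2 -24.7  54.1] 87
 chip [577.8  96.   52.2] 87
grip 298 (array([439.4, 382.3]), array([22. , 44.7]), 6.5) [439.31239544 380.1145352   76.97350932]
body 364 (array([439.5, 382.3]), array([ 30. , 101.3]), 6.5) [439.86278729 357.42656781  31.8595483 ]
probe 197 (array([ 483.4, -336.2]), array([25.7, 26.7]), 6.7) [ 483.5242256  -334.4856918    98.58263804] (5, 2)
dockrim+flange 750 (array([ 480.9, -335. ]), array([67.4, 66.2]), 81.8) [ 475.64169773 -324.89301208   46.26348151]
```

View pics/c1.png

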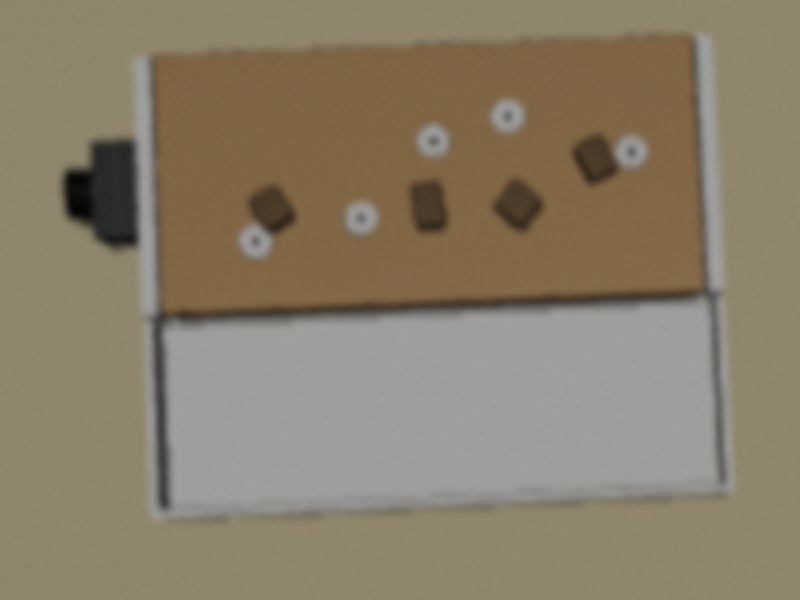

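View pics/c2.png

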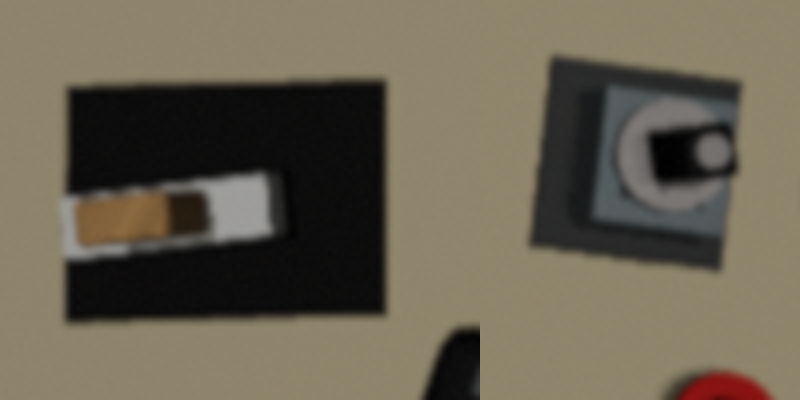

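```bash
cat >> h.py <<'E'
D=np.pi/180
B0=np.array([597.,18.]);BY=2.1*D
def bench(x,y):return B0+np.array([x*np.cos(BY)-y*np.sin(BY),x*np.sin(BY)+y*np.cos(BY)])
def rep(tag):
    s=sensors.read_state();print(tag,round(s["t"],1),s["eef_pos"].round(1),"F",s["force"].round(1),"w",round(s["grip_width"],1),"gf",round(s["grasp_force"],1),"q6",s["q"][5].round(2));return s
def bestyaw(p,yaw):
    c=[(abs(q[5]),y) for y in(yaw,yaw+np.pi) for q in[ctrl.solve_ik(p,down(y))] if q is not None];return min(c)[1]
E
python3 - <<'E'
from h import *
p=np.array([440.2,381.2]);y=bestyaw([*p,150],6.8*D);print(y/D)
ctrl.gripper_to(60)
ctrl.move_ptp([*p,150],down(y))
print(ctrl.move_l([*p,58],vel=100,threshold=8));rep("at")
ctrl.gripper_to(10,60);rep("grip")
ctrl.move_l([*p,125],vel=100);rep("up")
grab("scene","s1")
yb=BY if abs(y)<1.5 else BY+np.pi
q=bench(52,78)
ctrl.move_l([*q,135],down(yb),vel=150);rep("over")
print(ctrl.move_l([*q,85],vel=30,threshold=4));rep("touch")
E
```

```text
6.8
False
at 5.0 [440.8 381.6  58.8] F [ 0.6  0.9 -0.1] w 59.7 gf 0.0 q6 0.45
grip 5.4 [440.2 381.4  58.4] F [-1.1 -0.4  1.8] w 21.6 gf 61.1 q6 0.45
up 6.2 [439.6 380.8 124.3] F [ 0.3 -0.5 -3.1] w 21.6 gf 60.7 q6 0.45
over 8.8 [645.8  98.5 134.9] F [-0.1  0.2 -1.8] w 21.4 gf 60.7 q6 -0.02
True
touch 10.0 [646.1  97.9  95.4] F [-0.1 -0.2  5. ] w 21.4 gf 63.5 q6 -0.02
```

```bash
cat > sweep.py <<'E'
from h import *
import sys
for i,ly in enumerate(map(float,sys.argv[1:])):
    z0=sensors.read_state()["eef_pos"][2]
    q=bench(52,ly)
    ctrl.move_l([*q,130],vel=150);ctrl.move_l([*q,101],vel=80)
    t=ctrl.move_l([*q,88],vel=20,threshold=3.5);s=rep(f"touch{t}");z=s["eef_pos"][2]+0.8
    ctrl.move_l([*q,z],vel=20)
    e=bench(-62,ly);ctrl.move_l([*e,z],vel=60);rep("end")
    ctrl.move_l([*e,130],vel=120)
q=bench(60,0)
E
python3 sweep.py 78 -12 -85
python3 - <<'E'
from h import *
ctrl.move_l([*bench(-200,150),135],vel=150)
rep("x")
a,_=grab("top","t2");b,_=grab("scene","s2")
v=np.hstack([cv2.resize(a[150:290,190:390],(400,280)),cv2.resize(b[220:360,210:410],(400,280))])
cv2.imwrite("pics/c3.png",v[:,:,::-1])
E
```

```text
touchTrue 11.3 [647.   98.   95.4] F [0.4 0.1 4.7] w 21.4 gf 63.5 q6 -0.02
end 13.7 [532.5  93.7  96.2] F [-0.6  0.  -1.6] w 21.3 gf 62.5 q6 -0.02
touchTrue 16.1 [650.2   7.8  95.4] F [-0.3  0.2  3.5] w 21.2 gf 63.5 q6 -0.16
end 18.5 [535.8   3.7  96.3] F [ 0.7 -0.6 -1.8] w 21.2 gf 62.5 q6 -0.19
touchTrue 20.9 [652.8 -65.2  95.4] F [0.4 0.2 2.9] w 21.6 gf 63.4 q6 -0.27
end 23.3 [538.4 -69.2  96.3] F [-0.4 -0.2 -2.1] w 20.8 gf 62.5 q6 -0.32
x 25.7 [392.  160.2 135. ] F [ 0.3 -0.1 -2.2] w 21.5 gf 62.5 q6 0.14
```

View pics/c3.png

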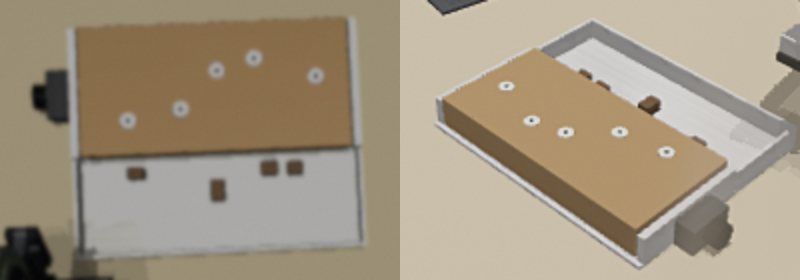

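All four chips are lying in the tray (tray blobs at crop pixels (136,173), (218,190), (270,168) and (295,168)), and the slab is bare with five clear marks. Next I measure the mat and the marks, then park the scraper.

```bash
cat > meas.py <<'E'
from h import *
def blobs(m,lo,hi):
    k,l,st,ce=cv2.connectedComponentsWithStats(m.astype(np.uint8));return [ce[i] for i in range(1,k) if lo<st[i,4]<hi]
def marks(imgs):
    out={}
    for n,p in imgs.items():
        hsv=cv2.cvtColor(p,cv2.COLOR_BGR2HSV)
        brown=cv2.inRange(hsv,(8,80,60),(25,255,255))
        cs,_=cv2.findContours(brown,0,2)
        uv=proj(n,[*B0,40]);sl=np.zeros(p.shape[:2],np.uint8)
        c=max((c for c in cs if cv2.pointPolygonTest(c,tuple(map(float,uv)),False)>0),key=cv2.contourArea)
        cv2.drawContours(sl,[c],-1,255,-1)
        w=plane(n,c[:,0],40);
        if n=="top":print("slab top",rect(w))
        sl=cv2.erode(sl,np.ones((3,3)))
        m=(sl>0)&(brown==0);m=cv2.morphologyEx(m.astype(np.uint8),cv2.MORPH_CLOSE,np.ones((3,3)))
        out[n]=sorted([(plane(n,u,40)[0],u) for u in blobs(m,12,120)],key=lambda a:-a[0][1])
        print(n,[a[0][:2].round(1).tolist() for a in out[n]])
    return out
E
python3 - <<'E'
from meas import *
I={n:cv2.imread(f"pics/{f}.png") for n,f in(("top","t2"),("scene","s2"))}
o=marks(I)
if len(o["top"])==len(o["scene"])==5:
  for a,b in zip(o["top"],o["scene"]):print(tri(a[1],b[1]).round(1),((a[0]+b[0])/2)[:2].round(1))
# mat
for n,f in(("top","top0"),("scene","scene0")):
    p=cv2.imread(f"pics/{f}.png");m=(p.max(2)<45).astype(np.uint8);m=cv2.morphologyEx(m,cv2.MORPH_OPEN,np.ones((2,2)))
    u=proj(n,[480,350,3]).round().astype(int);k,l,st,_=cv2.connectedComponentsWithStats(m);i=l[u[1],u[0]]
    v,x=np.nonzero(l==i);w=plane(n,np.c_[x,v],3);print(n,i,len(v),rect(w))
p=cv2.imread("pics/s1.png")
E
```

```text
slab top (array([595.4,  19.1]), array([130.8, 267.9]), 2.2)
top [[561.8, 104.6], [573.4, 52.5], [611.7, 16.8], [624.1, -20.0], [606.0, -81.4]]
scene [[563.7, 101.8], [574.5, 49.7], [612.9, 13.6], [625.4, -22.9], [607.2, -84.5]]
[563.  103.1  40.4] [562.8 103.2]
[574.4  51.3  40.7] [574.   51.1]
[612.7  15.5  40.9] [612.3  15.2]
[625.2 -21.1  40.7] [624.8 -21.4]
[607.1 -82.5  40.8] [606.6 -82.9]
top 12 3593 (array([443.9, 364. ]), array([115.2, 156. ]), 0.8)
scene 85 1765 (array([452.3, 343.9]), array([117.7, 111.2]), 0.8)
```

Run:
```python
from h import *
p=[444.5,362.5]
ctrl.move_l([*p,100],down(0.8*D),vel=150)
ctrl.move_l([*p,64],vel=60)
print(ctrl.move_l([*p,50],vel=15,threshold=3));rep("down")
ctrl.gripper_to(60);rep("open")
ctrl.move_l([*p,180],vel=150)
# probe: grip corners/height, both views
yaw=7*D
q=[484.5,-335.5]
y=bestyaw([*q,200],-8.5*D);print(y/D)
ctrl.move_ptp([450,-150,250],down(0))
d={}
for n in("top","scene"):
    a,dep=grab(n,n+"3");W=cloud(n,dep)
    m=band(W,68,82,p,60);print("grip",m.sum(),rect(W[m]),np.median(W[m][:,2]))
    m=band(W,92,112,q,40);print("probe",m.sum(),rect(W[m]),np.median(W[m],0))
    m=band(W,60,112,q,40);print("probe all",m.sum(),rect(W[m]))
    v=proj(n,[*q,80]).astype(int);d[n]=cv2.resize(a[v[1]-40:v[1]+40,v[0]-40:v[0]+40],(400,400),interpolation=2)
cv2.imwrite("pics/c4.png",np.hstack([d["top"],d["scene"]])[:,:,::-1])
```

```text
True
down 28.6 [444.7 362.7  58.3] F [-1.1 -0.6  4.2] w 21.7 gf 63.3 q6 0.52
open 29.1 [443.2 361.8  56.6] F [ 0.3 -0.4 -0.2] w 60.2 gf 0.0 q6 0.52
-8.5
grip 303 (array([445.5, 363.5]), array([44.5, 20.6]), 89.3) 76.85965923851158
probe 0 (array([0., 0.]), array([0., 0.]), 0.0) [nan nan nan]
probe all 0 (array([0., 0.]), array([0., 0.]), 0.0)
grip 328 (array([446.7, 362.4]), array([24.8, 43.3]), 1.8) 76.05344978822751
probe 79 (array([ 483.1, -335.8]), array([24.7, 30.7]), 88.7) [ 488.23710248 -331.92466707   98.07566614]
probe all 240 (array([ 486.2, -332.4]), array([25.3, 33.3]), 66.6)
  return _methods._mean(a, axis=axis, dtype=dtype,
  ret = um.true_divide(
```

View pics/c4.png

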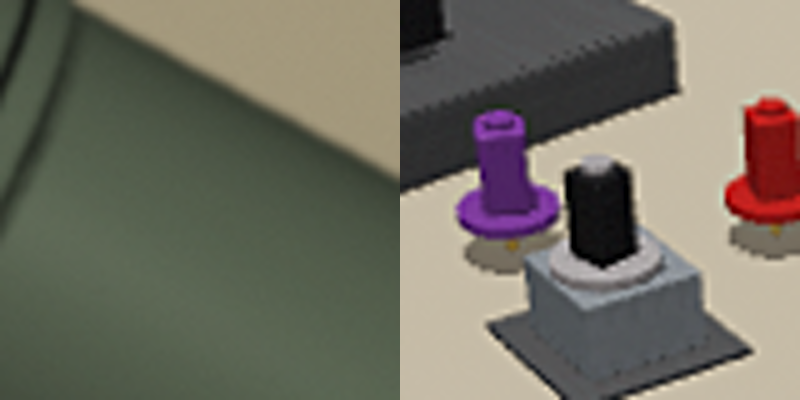

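Run:
```python
from h import *
v=proj("scene",[484.5,-335.5,80]).astype(int)
ut=(488.0,247.7);us=(v[0]-40+39.1,v[1]-40+32.2)
print(tri(ut,us),plane("top",ut,103),plane("scene",us,103))
q=np.r_[(plane("top",ut,103)[0]+plane("scene",us,103)[0])[:2]/2];print(q)
for n,z in(("purple",0),):pass
a=np.load("pics/top0.npy");W=cloud("top",a)
for nm,u in(("purple",(534,258)),("red",(494,318)),("dish",(413,330))):
    c=plane("top",u,30)[0];m=band(W,15,150,c,45);print(nm,c.round(),W[m][:,2].max().round() if m.any() else None,np.median(W[m],0).round() if m.any() else None)
y=bestyaw([*q,200],6.7*D);print(y/D)
ctrl.move_ptp([*q,180],down(y));rep("above")
```

```text
[ 483.1823567  -337.85182144  101.3744639 ] [[ 482.14109312 -336.28584856  103.        ]] [[ 485.48656618 -336.2773758   103.        ]]
[ 483.81382965 -336.28161218]
purple [ 463. -458.   30.] 81.0 [ 463. -445.   32.]
red [ 344. -373.   30.] 82.0 [ 350. -361.   29.]
dish [ 322. -210.   30.] 18.0 [ 325. -210.   16.]
6.7
above 32.9 [ 484.  -335.3  180.1] F [-0.   0.3  0.2] w 60.2 gf 0.0 q6 -0.87
```

Run:
```python
from h import *
q=[483.8,-336.2]
print(ctrl.move_l([*q,77],vel=80,threshold=8));rep("at")
ctrl.gripper_to(15,50);rep("grip")
ctrl.move_l([*q,140],vel=60);rep("up")
ctrl.move_l([600,-200,160],down(0),vel=150);ctrl.hold(.3);rep("f0")
a,d=grab("scene","s5");v=proj("scene",[600,-200,110]).astype(int)
cv2.imwrite("pics/c5.png",cv2.resize(a[v[1]-50:v[1]+40,v[0]-50:v[0]+50],(500,450),interpolation=2)[:,:,::-1]);print(v)
print(proj("scene",[600,-200,160-32-22]))
```

```text
False
at 34.3 [ 484.3 -336.6   77.8] F [-0.3  0.1 -0.7] w 59.9 gf 0.0 q6 -0.87
grip 34.7 [ 483.9 -336.5   77.5] F [-1.2  0.3  3.9] w 25.5 gf 49.8 q6 -0.87
up 35.9 [ 483.5 -335.9  139.4] F [ 0.1  0.5 -3. ] w 25.6 gf 49.4 q6 -0.87
f0 37.5 [ 599.7 -200.4  160. ] F [ 0.4  1.  -1.6] w 25.4 gf 49.4 q6 -0.46
[229 211]
[229.80073532 213.24309648]
```

View pics/c5.png

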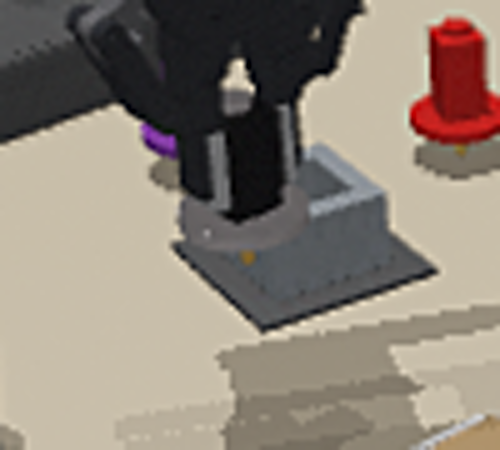

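Run:
```python
from h import *
q=[562.8,103.2]
ctrl.move_l([620,-60,150],down(0),vel=150);ctrl.move_l([*q,125],down(0),vel=150);ctrl.move_l([*q,106],vel=60);ctrl.hold(.5)
s=rep("hov");a,d=grab("scene","s6");P=s["eef_pos"];P[2]-=32.5+22
u=proj("scene",P);v=u.astype(int);print(u,v)
hsv=cv2.cvtColor(a,cv2.COLOR_RGB2HSV)[v[1]-14:v[1]+8,v[0]-8:v[0]+9]
m=cv2.inRange(hsv,(12,150,60),(32,255,255));print(m//255)
cv2.imwrite("pics/c6.png",cv2.resize(a[v[1]-30:v[1]+20,v[0]-30:v[0]+30],(720,600),interpolation=0)[:,:,::-1])
print(proj("scene",[563.7,101.8,40]))
```

```text
hov 41.0 [562.9 103.2 106.2] F [-0.2  0.  -2.5] w 25.3 gf 49.3 q6 0.03
[343.82094938 291.06811923] [343 291]
[[0 0 0 0 0 0 0 0 0 0 0 0 0 0 0 0 0]
 [0 0 0 0 0 0 0 0 0 0 0 0 0 0 0 0 0]
 [0 0 0 0 0 0 0 0 0 0 0 0 0 0 0 0 0]
 [0 0 0 0 0 0 0 0 0 0 0 0 0 0 0 0 0]
 [0 0 0 0 0 0 0 0 0 0 0 0 0 0 0 0 0]
 [0 0 0 0 0 0 0 0 0 0 0 0 0 0 0 0 0]
 [0 0 0 0 0 0 0 0 0 0 0 0 0 0 0 0 0]
 [0 0 0 0 0 0 0 0 0 0 0 0 0 0 0 0 0]
 [0 0 0 0 0 0 0 0 0 0 0 0 0 0 0 0 0]
 [0 0 0 0 0 0 0 0 0 0 0 0 0 0 0 0 0]
 [0 0 0 0 0 0 0 0 0 0 0 0 0 0 0 0 0]
 [0 0 0 0 0 0 0 0 0 0 0 0 0 0 0 0 0]
 [0 0 0 0 0 0 0 0 0 0 0 0 0 0 0 0 0]
 [0 0 0 0 0 0 0 0 0 0 0 0 0 0 0 0 0]
 [0 0 0 0 0 0 0 0 0 0 0 0 0 0 0 0 0]
 [0 0 0 0 0 0 0 0 0 0 0 0 0 0 0 0 0]
 [0 0 0 0 0 0 0 0 0 0 0 0 0 0 0 0 0]
 [0 0 0 0 0 0 0 0 0 0 0 0 0 0 0 0 0]
 [0 0 0 0 0 0 0 0 0 0 0 0 0 0 0 0 0]
 [0 0 0 0 0 0 0 0 0 0 0 0 0 0 0 0 0]
 [0 0 0 0 0 0 0 0 0 0 0 0 0 0 0 0 0]
 [0 0 0 0 0 0 0 0 0 0 0 0 0 0 0 0 0]]
[342.7014535  295.65090195]
```

View pics/c6.png

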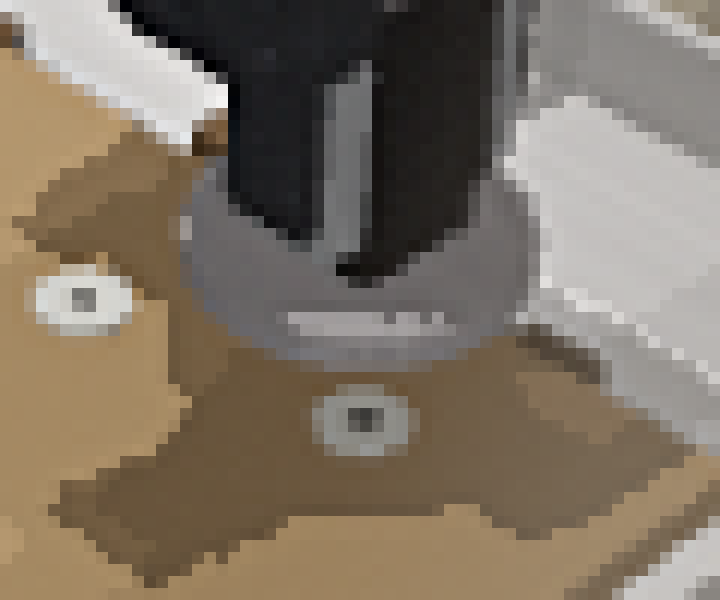

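Run:
```python
from h import *
t=np.linspace(0,2*np.pi,200);x,y=562.9,103.2
for z in(106.2-32.5,106.2-26.5):
    u=np.array([proj("scene",[x+28*np.cos(a),y+28*np.sin(a),z]) for a in t]);print(z,u.min(0),u.max(0))
print(proj("scene",[x,y,40]),proj("scene",[x,y,73]))
a=cv2.cvtColor(cv2.imread("pics/s6.png"),cv2.COLOR_BGR2HSV);print(a[284:294,343].tolist())
print(a[280,322:332].tolist(),a[280,352:364].tolist())
```

```text
73.7 [329.2913933  272.76301538] [359.36391075 291.5644623 ]
79.7 [329.37932471 270.25997294] [359.56351326 289.0030878 ]
[343.52606566 295.81023784] [344.29654603 282.22123347]
[[10, 20, 38], [173, 10, 105], [8, 10, 99], [173, 6, 160], [6, 8, 164], [174, 10, 131], [0, 6, 120], [12, 22, 117], [16, 115, 104], [18, 33, 130]]
[[17, 109, 115], [17, 109, 115], [17, 110, 114], [17, 110, 114], [17, 114, 114], [17, 83, 123], [11, 18, 155], [150, 5, 100], [165, 10, 103], [173, 10, 106]] [[6, 11, 111], [0, 14, 112], [10, 14, 111], [5, 14, 110], [9, 17, 105], [12, 10, 122], [8, 5, 191], [18, 6, 200], [12, 7, 196], [6, 7, 195], [10, 8, 195], [12, 7, 194]]
```

```bash
cat > press.py <<'E'
from h import *
import sys
M=np.array([[562.8,103.2],[574.,51.1],[612.3,15.2],[624.8,-21.4],[606.6,-82.9]])+[-.5,.5]
def avg(n):
    f=[]
    for _ in range(n):
        ctrl.hold(.1);f.append(sensors.read_state()["force"])
    return np.mean(f,0),np.std(f,0)[2]
ZC=float(sys.argv[1])
for i in map(int,sys.argv[2:]):
    q=M[i-1]
    ctrl.move_l([*q,108],down(0),vel=100);ctrl.move_l([*q,99],vel=40)
    b,sb=avg(8)
    ctrl.move_l([*q,ZC-5],vel=20)
    f,sf=avg(10);s=sensors.read_state();g=f-b
    print(i,"eef",s["eef_pos"].round(2),"dF",g.round(2),"sd",sb.round(2),sf.round(2),"base",b[2].round(2),"w",round(s["grip_width"],1),"plunge",((g[2]-.9)/.3).round(1),"t",round(s["t"],1))
    ctrl.move_l([*q,108],vel=40)
E
python3 press.py 94.5 1
```

```text
1 eef [562.5  103.71  89.58] dF [ 1.04 -0.28  2.24] sd 0.48 0.33 base -2.13 w 25.4 plunge 4.5 t 44.1
```

```bash
sed -i 's/^    ctrl.move_l(\[\*q,108\],vel=40)/&\n    if not 1.6<g[2]<3.2 or abs(s["grip_width"]-25.4)>.6: print("abort");break/' press.py; python3 press.py 94.4 2 3 4 5
```

```text
2 eef [573.67  51.59  89.48] dF [1.47 0.1  2.41] sd 0.62 0.47 base -2.21 w 25.4 plunge 5.0 t 48.2
3 eef [611.97  15.69  89.47] dF [ 1.28 -0.21  2.51] sd 0.51 0.49 base -2.16 w 25.0 plunge 5.4 t 52.3
4 eef [624.47 -20.93  89.47] dF [ 1.19 -0.27  1.94] sd 0.64 0.35 base -1.97 w 25.4 plunge 3.5 t 56.2
5 eef [606.22 -82.44  89.45] dF [ 1.43 -0.11  2.41] sd 0.44 0.39 base -2.35 w 25.8 plunge 5.0 t 60.5
```

Run:
```python
from h import *
q=[483.8,-336.2]
ctrl.move_l([606,-83,145],vel=120)
ctrl.move_l([*q,145],down(6.7*D),vel=150)
ctrl.move_l([*q,84],vel=80)
print(ctrl.move_l([*q,73],vel=12,threshold=2.5));rep("seat")
ctrl.gripper_to(60);rep("open")
ctrl.move_l([*q,200],vel=120)
ctrl.set_joints([-1.48,.207,1.542,0,1.393,-.15]);rep("home")
c=[]
for n in("top","scene"):
    a,dep=grab(n,n+"9");W=cloud(n,dep)
    m=band(W,68,82,[444,362],90);print("scraper",m.sum(),rect(W[m]),np.median(W[m][:,2]))
    m=band(W,92,112,q,40);print("probe",m.sum(),rect(W[m]),np.median(W[m],0));c.append(a)
cv2.imwrite("pics/c9.png",np.hstack([cv2.resize(c[0][140:340,60:560],(500,200)),cv2.resize(c[1][150:400,180:560],(300,200))])[:,:,::-1])
```

```text
True
seat 65.1 [ 483.9 -336.2   77.5] F [0.6 0.1 4.5] w 25.6 gf 50.1 q6 -0.87
open 65.5 [ 482.5 -334.9   75.6] F [-0.1  0.2 -0.3] w 59.8 gf 0.0 q6 -0.87
home 68.2 [ 138.4 -557.8  249.2] F [-0.8  0.2  0. ] w 60.0 gf 0.0 q6 -0.15
scraper 303 (array([445.4, 363.1]), array([43.6, 20.6]), 89.5) 77.04785439380512
probe 199 (array([ 485.4, -335.8]), array([25.9, 25.7]), 6.2) [ 485.33401674 -334.07325326   98.51177467]
scraper 324 (array([447.3, 362.3]), array([24.1, 43.9]), 1.7) 76.03166146521366
probe 80 (array([ 489. , -337.3]), array([25.9, 28.7]), 21.3) [ 490.52640528 -333.47875885   98.11747617]
```

View pics/c9.png

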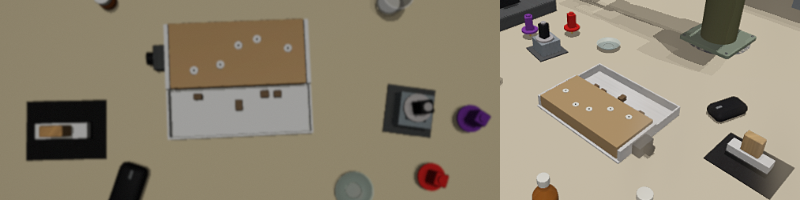

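View pics/scene9.png

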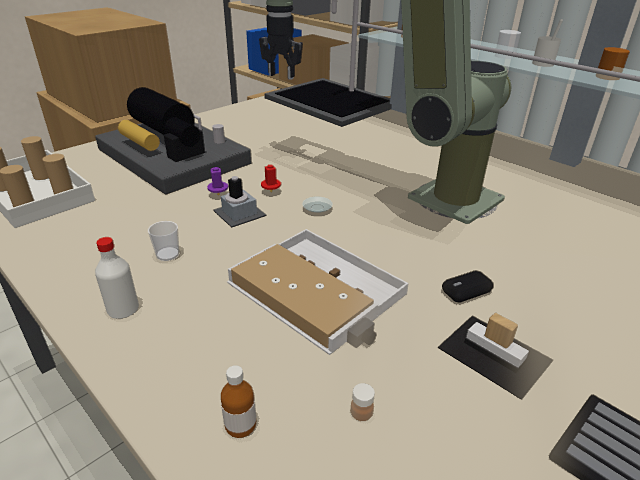

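Run:
```python
from h import *
for f in("top0","top9"):
    p=cv2.imread(f"pics/{f}.png");
    g=p.astype(int)
    hsv=cv2.cvtColor(p,cv2.COLOR_BGR2HSV);m=np.zeros(p.shape[:2],np.uint8);
    m[215:290,435:510]=((p[215:290,435:510].max(2)<95)|(hsv[215:290,435:510,0]>80)).astype(np.uint8)
    k,l,st,_=cv2.connectedComponentsWithStats(m);i=1+st[1:,4].argmax();v,x=np.nonzero(l==i)
    w=plane("top",np.c_[x,v],4);print(f,"foot",rect(w))
_,d=grab("top");W=cloud("top",d);
m=band(W,49.0,55,(483,-336),50);print("flange",m.sum(),cv2.minEnclosingCircle(np.float32(W[m][:,:2])),rect(W[m]))
m=band(W,41,47.3,(483,-336),55);print("rim",m.sum(),rect(W[m]),[np.percentile(W[...,2][m],k).round(1) for k in(5,50,95)])
d=np.load("pics/top0.npy");W=cloud("top",d);m=band(W,49,55,(483,-336),50);print("flange0",m.sum(),cv2.minEnclosingCircle(np.float32(W[m][:,:2])),rect(W[m]))
```

```text
top0 foot (array([ 479.5, -335.4]), array([103.9,  99.9]), 81.7)
top9 foot (array([ 479.5, -335.2]), array([103.5,  99.9]), 81.7)
flange 293 ((485.481201171875, -335.85064697265625), 28.105627059936523) (array([ 485.4, -333.7]), array([55.3, 49.6]), 5.3)
rim 435 (array([ 480.8, -335.5]), array([67.7, 66.1]), 81.9) [np.float64(41.8), np.float64(44.2), np.float64(46.7)]
flange0 291 ((479.5770263671875, -327.2044677734375), 36.699974060058594) (array([ 482.9, -329.2]), array([55.3, 59.3]), 6.3)
```

The probe sits about 4.5 mm off the dock's centre in x, so I'll regrip it and recentre it.

Run:
```python
from h import *
q=[484,-336.2];e=[479.7,-335.7]
ctrl.move_ptp([*q,190],down(6.7*D))
print(ctrl.move_l([*q,77],vel=80,threshold=8));ctrl.gripper_to(15,50);rep("grip")
ctrl.move_l([*q,82],vel=40);ctrl.move_l([*e,82],vel=30)
print(ctrl.move_l([*e,73],vel=12,threshold=2.5));rep("seat")
ctrl.gripper_to(60);ctrl.move_l([*e,200],vel=120)
ctrl.set_joints([-1.48,.207,1.542,0,1.393,-.15]);rep("home")
a,d=grab("top","t10");W=cloud("top",d)
m=band(W,49.0,55,(483,-336),50);print("flange",cv2.minEnclosingCircle(np.float32(W[m][:,:2])))
m=band(W,92,112,q,40);print("probe",m.sum(),rect(W[m]),np.median(W[m],0))
m=band(W,68,82,[444,362],90);print("scraper",m.sum(),rect(W[m]),np.median(W[m][:,2]))
```

```text
False
grip 71.8 [ 484.1 -336.4   77.5] F [-0.9 -0.3  2.3] w 25.2 gf 49.8 q6 -0.87
True
seat 72.9 [ 479.8 -335.8   77.4] F [-0.8 -0.3  5. ] w 25.8 gf 50.1 q6 -0.88
home 76.0 [ 138.4 -557.8  249.2] F [-0.3 -0.2 -0.4] w 60.2 gf 0.0 q6 -0.15
flange ((481.6721496582031, -335.0434265136719), 27.849040985107422)
probe 198 (array([ 481.4, -335.7]), array([26. , 26.9]), 5.7) [ 481.58866834 -333.27883415   98.87959823]
scraper 299 (array([445.5, 363.4]), array([44. , 20.5]), 89.3) 77.10550220942991
```

```bash
python3 -c "
from plant import ctrl
print(ctrl.finish_job())"
```

```text
the job is handed in; nothing more can be done
None
```

The job is handed in: all four chips present are in the tray, the five marks were pressed in order from the clamp end for about a second each (about 3.5 to 5.4 mm of the 10 mm travel, estimated from the wrist force), the scraper stands upright at mid-mat, and the probe is seated in its dock within about 1 mm of centre; the verdict was not returned.

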